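# Pack sauce jars and lock the crate for dispatch

### The arm

A 7-joint arm with a two-finger parallel gripper is mounted at the origin on the work surface. World frame = base frame: x ahead of the robot, y to its left, z up, the work surface at z = 0. Lengths are in m, angles in rad, forces in N, time in s.
With the tool pointing down it reaches from about 0.425 to 0.925 m from the base axis. Payload 6.8 kg.
Tool frame: the origin (TCP) lies between the finger pads; the fingertips stand r.tcp_to_tips ahead of it and the grasp point (between the pads) is the TCP (r.tcp_to_tips is the distance from the TCP to the fingertips, in m); z points along the fingers, y is the line along which they close (so a half turn about z gives the same grasp; the last joint's range is limited). The gripper opens to 85 mm and grips with 20 to 120 N. Pads are 22 mm wide; open, the fingers measure 114 mm over their backs; the gripper's body (76 mm by 85 mm) begins 54 mm behind the grasp point. The pads swing forward as they close: fully open they stand 13 mm farther back than shut.
Start: joints at [1.22, 0.477, 0.022, 1.555, -0.011, 1.109, -0.083], TCP at [0.162, -0.655, 0.25] pointing down, gripper open.
Joint ranges: [-2.96, 2.96], [-0.34, 2.1], [-1.41, 1.46], [0.24, 2.44], [-1.37, 4.51], [0.17, 1.92], [-2.96, 2.96]. Speed limits (rad/s): [2.39, 2.39, 3.14, 3.14, 3.14, 3.14, 3.14].

### API

Orientations are given as a rotation vector (axis times angle).
In Python, from bench import r gives the robot as it stands.
- The arm moves only by the tool servo_tool, never from a script. Its argument "commands" is a list of rows, each a list of 2 entries, a list of its own where there are three numbers: the shift along the tool's x, y, z normalised to -1 to 1, where 1 is 250 mm, then the turn, a rotation vector about the tool's x, y, z normalised to -1 to 1, where 1 is 90 degrees. In form: [[[dx, dy, dz], [ax, ay, az]], ...]. A call has 1 to 20 rows; each row is the pose to reach, as a shift and turn from the pose commanded when the call began, along the tool's axes at that moment; what a row does not reach only later rows make up. A row lasts 1/10 s, in which the tool goes at most 50 mm and 8.59 degrees, less where a joint would pass 70% of its speed; a pose out of reach is approached as far as the arm can. A call with a number of a shift or a turn outside -1 to 1 is refused whole. A call with a gripper value outside its range is refused whole. "claw" is the closure, from 0 (fully open) to 1 (shut), set as the call begins (left out, the last holds). The fingers move at their own pace and stop on an object; "squeeze" is the grip in N (left out, the last holds). Time passes only in rows, so rows that repeat a pose let the fingers close. It gives the time, the measured TCP pose, the force, the opening and the grip force at its end, in the units of the state.
- r.get_obs(): the state, without advancing time (a new reading comes with each control period).
- r.grab_frame(name): name is "scene" or "top" or "wrist"; returns (picture, depth): 480x640x3 uint8, red, green, blue; 480x640 float32, m along the optical axis (not along the pixel's ray), 0 where there is no reading.
- r.camera_model(name): a dict with "fx", "fy", "cx", "cy" (pixels), "extrinsics" (4x4, takes a point from camera to world coordinates); the wrist camera has in their place "hand_eye" (4x4, takes a point from camera to tool coordinates, whose origin is the TCP and whose axes are the flange's). Camera axes: x right, y down, z forward; pixel columns grow to the right and rows downward; lengths in m; the calibration is good to about 2 mm. A picture is of the moment at which its call begins: read the wrist's pose just before it. camera_model takes no time and is no camera call.
- r.hand_in(): hands the job in; it is judged then, once.
Trained networks look in the newest picture that a camera, given by its name, has taken for a name from the list of things; names that differ only in an ending like _2 or _b are one class to them, and where a whole thing is asked for, a point or a joint stands for the part that bears it (a point fixed in the world has none). Each returns a list of dicts, best first, with "confidence" (0 to 1); they miss things now and then, are a little off and sometimes report something else, mostly with a low value. They report only what shows in the picture. A call takes as long as a camera call. They do not tell look-alikes from the thing itself.
- r.boxes_of(camera, target): "uv" ([column, row] in pixels, amid what is visible of it).
- r.mark_of(camera, target): "uv" ([column, row] in pixels: a listed point, or the origin of a listed thing).
The state is a dict: "clock": time; "joints": joint angles; "qvel": joint speeds; "tau": joint torques, N m; "tcp_pos": TCP position; "orientation": TCP orientation; "contact_force": force on the tool from outside, world axes, zero at the start; "moment": the same for the moment, N m; "grip_width": finger opening in m; "gripper_force": force on a finger pad.
Only numpy, scipy, OpenCV 4.12 (cv2) and the standard library are available. Lean on these libraries where they do the work, as an engineer would, in place of code of your own. Each camera call takes 0.05 s, during which the arm holds its last target. There are 200 camera calls.

### The job

Pack every sauce jar on the table upright into the divided crate, one to a cell; once they are all in, take the mallet from the drawer and strike both lock pins beside the crate fully home with the mallet's head. Then put the mallet back in its drawer, shut the drawer fully, and leave everything else on the table where it is.

Things in the scene. Friction and masses are not known exactly. Their poses are not given: they have to be found in the camera images.
- cradle: Fixed cradle: 270 x 186 x 10 mm base plate with a grey crate of 3 by 2 cells (251 mm along x, 169 mm along y, rim 45 mm above the table, walls 5 mm, dividers to 41 mm; cells 77 x 77 mm) and, beside it on the -y side, two grey lock posts 50 x 42 mm, 85 mm high, each with a lock pin. Origin on the table under the crate's centre, x along its long side.
- drawer (a joint): The one drawer of the fixed grey steel cabinet (260 mm deep, 300 mm wide, 165 mm high): 0 = shut, 0.18 = pulled fully out (towards the robot, along the cabinet's -x). May start up to 0.012 open.
- drawer_handle (a point): Middle of the drawer's bar handle (11 mm thick, 120 mm long, across the front, 35 mm out from the face, 127 mm above the table). Moves with the drawer; x points into the cabinet. The tray is open on top: inside from 56 to 271 mm behind the handle, 258 mm wide, floor 22 mm and front's top 151 mm above the table.
- mallet: Upright pounding mallet kept standing in the drawer: a round white nylon head 64 mm across and 28 mm thick below, a round wooden handle 24 mm thick rising straight up from its middle to 123 mm above the striking face. Origin at the centre of the striking face (the underside), z up along the handle. About 500 g, mostly head.
- pin_a (a joint): Steel lock pin standing out of the top of the lock post nearer the robot, spring-loaded and stiff (about 8 N to drive): 0 = fully up, 0.024 = fully home. It stays at the depth to which it is driven; may start up to 0.003 down. Its mushroom cap is 26 mm across and 6 mm thick.
- pin_a_top (a point): Centre of the top face of the cap of lock pin pin_a; 117 mm above the table with the pin up, 93 mm with it home.
- pin_b (a joint): Steel lock pin standing out of the top of the lock post farther from the robot, spring-loaded and stiff (about 8 N to drive): 0 = fully up, 0.024 = fully home. It stays at the depth to which it is driven; may start up to 0.003 down. Its mushroom cap is 26 mm across and 6 mm thick.
- pin_b_top (a point): Centre of the top face of the cap of lock pin pin_b; 117 mm above the table with the pin up, 93 mm with it home.
- cell0 (a point): Centre of the floor of one crate cell (77 x 77 mm, floor 15 mm above the table).
- cell1 (a point): Centre of the floor of one crate cell (77 x 77 mm, floor 15 mm above the table).
- cell2 (a point): Centre of the floor of one crate cell (77 x 77 mm, floor 15 mm above the table).
- cell3 (a point): Centre of the floor of one crate cell (77 x 77 mm, floor 15 mm above the table).
- cell4 (a point): Centre of the floor of one crate cell (77 x 77 mm, floor 15 mm above the table).
- cell5 (a point): Centre of the floor of one crate cell (77 x 77 mm, floor 15 mm above the table).
- jar0: A filled squat amber glass sauce jar with a metal lid: a straight cylinder 56 mm across and 65 mm high. Origin at the centre of its underside, z up. May be absent.
- jar1: A filled squat amber glass sauce jar with a metal lid: a straight cylinder 56 mm across and 65 mm high. Origin at the centre of its underside, z up. May be absent.
- jar2: A filled squat amber glass sauce jar with a metal lid: a straight cylinder 56 mm across and 65 mm high. Origin at the centre of its underside, z up. May be absent.
- jar3: A filled squat amber glass sauce jar with a metal lid: a straight cylinder 56 mm across and 65 mm high. Origin at the centre of its underside, z up. May be absent.
- jar4: A filled squat amber glass sauce jar with a metal lid: a straight cylinder 56 mm across and 65 mm high. Origin at the centre of its underside, z up. May be absent.
- jar5: A filled squat amber glass sauce jar with a metal lid: a straight cylinder 56 mm across and 65 mm high. Origin at the centre of its underside, z up. May be absent.
- vinegar: Bystander: clear vinegar bottle, 58 mm across, 135 mm high, with a narrow neck, standing behind the jars. Origin at the centre of its underside.
- spare_lid: Bystander: small metal lid lying flat among the jars, 40 mm across, 12 mm high. Origin under its centre.
- tin: Bystander: tin 74 mm across, 110 mm high. Origin under its centre.
- label_box: Bystander: small carton of labels 90 x 60 x 45 mm. Origin under its centre.
Things that resemble listed ones, but are neither listed nor needed, are in the scene too. What is shaped like the jar0 but pink is not meant. What is shaped like the jar4 but blue is not meant.

How it is judged:
By the outcome, as a careful person would: the job done as asked, in the order asked, and still so for the second after the job is handed in, with the robot touching nothing.
Of jar0, jar1, jar2, jar3, jar4, jar5 only 4 to 6 are there at a start; the rules pass over those that are not, and their reading is None.
At some moment in a run one of jar0, jar1, jar2, jar3, jar4, jar5, mallet may be knocked a few centimetres aside while the robot is not near it.
It also fails if it takes over 200 s, if anything falls off the work surface, if the arm or the gripper's body presses on something with over 40 N, if the wrist force passes 120 N, or if a joint passes its speed limit or range.

## Working session

There is one attempt and no reset: what is moved stays moved. The work goes in short steps, Python scripts to look and compute and a tool call to move; the robot and the scene stay as the last step left them, time stands still between calls to the robot, and variables do not carry over. Pictures are saved under pics/ and viewed, at most 14 in all, crops included, and the job is handed in when it is done.

Besides the shell and the picture viewer there is one more tool, called as name(argument=value, ...) on one line, values as JSON. servo_tool: Moves the arm, as the interface text tells. Scaled input: -1 to 1 covers 250 mm each way for a shift and 90 degrees each way for a turn. Its arguments: {"type":"object","properties":{"commands":{"type":"array"},"claw":{"type":"number"},"squeeze":{"type":"number"}},"required":["commands"]}

```bash
ls; mkdir -p pics
python3 - <<'E'
from bench import r
import cv2,numpy as np
o=r.get_obs(); print({k:np.round(v,3).tolist() for k,v in o.items()}, r.tcp_to_tips)
for c in ("scene","top"):
    p,d=r.grab_frame(c); cv2.imwrite(f"pics/{c}0.png",p[:,:,::-1]); np.save(f"pics/{c}0.npy",d)
    m=r.camera_model(c); print(c,{k:np.round(v,4).tolist() for k,v in m.items()})
    
print(r.camera_model("wrist"))
E
```

```text
pics
{'clock': 0.0, 'joints': [1.22, 0.478, 0.022, 1.556, -0.011, 1.109, -0.083], 'qvel': [-0.003, -0.0, 0.001, -0.002, 0.0, -0.001, 0.001], 'tau': [-0.0, -59.644, 1.608, -28.12, 0.012, 0.009, 0.0], 'tcp_pos': [0.162, -0.655, 0.249], 'orientation': [-3.117, -0.38, 0.001], 'contact_force': [0.539, 0.874, 0.374], 'moment': [-0.016, 0.031, 0.0], 'gripper_force': 0.0, 'grip_width': 0.086} 0.019
scene {'fx': 554.9322, 'fy': 554.9322, 'cx': 318.6366, 'cy': 235.5632, 'extrinsics': [[-0.4324, 0.4874, -0.7586, 1.5935], [0.9015, 0.2169, -0.3746, 0.5018], [-0.0181, -0.8458, -0.5332, 0.8406], [0.0, 0.0, 0.0, 1.0]]}
top {'fx': 555.1811, 'fy': 555.1811, 'cx': 316.8184, 'cy': 247.8644, 'extrinsics': [[0.0165, -0.9908, 0.1341, 0.3893], [-0.9998, -0.015, 0.0122, -0.0321], [-0.01, -0.1343, -0.9909, 1.2136], [0.0, 0.0, 0.0, 1.0]]}
{'fx': 387.8473221934518, 'fy': 387.8473221934518, 'cx': 323.22286086835277, 'cy': 231.3640988373559, 'hand_eye': array([[ 3.25561918e-04, -9.51521359e-01, -3.07582504e-01,
         8.03017104e-02],
       [ 9.99999843e-01,  4.50367525e-04, -3.34779941e-04,
         5.48297323e-04],
       [ 4.57075436e-04, -3.07582347e-01,  9.51521356e-01,
        -1.23684921e-01],
       [ 0.00000000e+00,  0.00000000e+00,  0.00000000e+00,
         1.00000000e+00]])}
```

View pics/scene0.png

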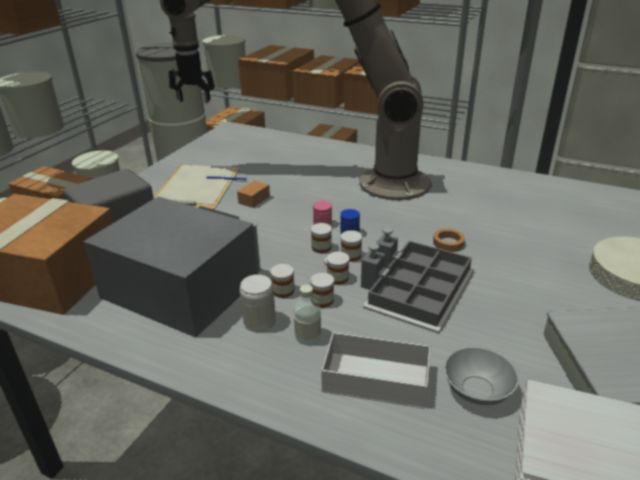

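View pics/top0.png

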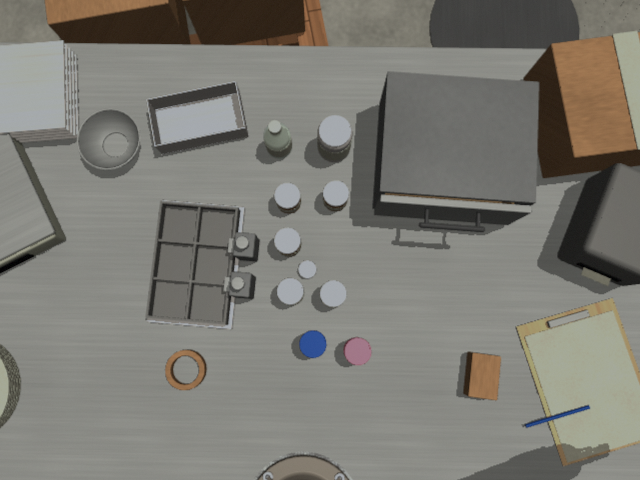

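The top view shows five amber jars with silver lids at (287,197), (335,195), (287,241), (290,291) and (333,294). The blue look-alike is at (313,344), the pink one at (357,351), and the spare lid at (307,270). The crate is around (195,263), with pins at (242,243) and (238,284), and the drawer handle is at (452,227). Next I'll measure positions.

```bash
cat > h.py <<'E'
from bench import r
import cv2,numpy as np
from scipy.spatial.transform import Rotation as R
def tcpT(o):
    T=np.eye(4);T[:3,:3]=R.from_rotvec(o["orientation"]).as_matrix();T[:3,3]=o["tcp_pos"];return T
def ext(c,o=None):
    m=r.camera_model(c)
    return m, (tcpT(o or r.get_obs())@m["hand_eye"] if c=="wrist" else m["extrinsics"])
def ray(c,uv,o=None):
    m,T=ext(c,o); d=T[:3,:3]@np.array([(uv[0]-m["cx"])/m["fx"],(uv[1]-m["cy"])/m["fy"],1.]); return T[:3,3],d
def atz(c,uv,z,o=None):
    p,d=ray(c,uv,o); return p+d*(z-p[2])/d[2]
def tri(rays):
    A=np.zeros((3,3));b=np.zeros(3)
    for p,d in rays:
        d=d/np.linalg.norm(d);P=np.eye(3)-np.outer(d,d);A+=P;b+=P@p
    x=np.linalg.solve(A,b); return x,[np.linalg.norm(np.cross(x-p,d/np.linalg.norm(d))) for p,d in rays]
def cloud(c,d,o=None):
    m,T=ext(c,o); v,u=np.mgrid[:480,:640]
    P=np.stack([(u-m["cx"])/m["fx"]*d,(v-m["cy"])/m["fy"]*d,d],-1)@T[:3,:3].T+T[:3,3]
    P[d==0]=np.nan; return P
E
python3 - <<'E'
from h import *
np.set_printoptions(precision=3,suppress=True)
d=np.load("pics/top0.npy");P=cloud("top",d)
for n,uv in dict(j1=(287,197),j2=(335,195),j3=(287,241),j4=(290,291),j5=(333,294),lid=(307,270),pa=(238,284),pb=(242,243),blue=(313,344),pink=(357,351),tin=(334,130),vin=(275,127),box=(483,376)).items():
    print(n,np.nanmedian(P[uv[1]-3:uv[1]+4,uv[0]-3:uv[0]+4].reshape(-1,3),axis=0))
for t in ("jar0","pin_a_top","drawer_handle","cell0","cradle"):
    out={}
    for c in ("top","scene"):
        out[c]=[(np.round(x["uv"]).tolist(),round(x["confidence"],2)) for x in r.mark_of(c,t)]
    print(t,out)
print("boxes",[(np.round(x["uv"]).tolist(),round(x["confidence"],2)) for x in r.boxes_of("top","jar0")],[(np.round(x["uv"]).tolist(),round(x["confidence"],2)) for x in r.boxes_of("scene","jar0")])
E
```

```text
j1 [0.652 0.047 0.065]
j2 [ 0.658 -0.055  0.065]
j3 [0.558 0.045 0.066]
j4 [0.454 0.036 0.065]
j5 [ 0.449 -0.053  0.066]
lid [0.503 0.003 0.013]
pa [0.463 0.136 0.116]
pb [0.546 0.131 0.115]
blue [ 0.347 -0.013  0.065]
pink [ 0.334 -0.103  0.066]
tin [ 0.785 -0.05   0.11 ]
vin [0.781 0.07  0.135]
box [ 0.287 -0.364  0.045]
jar0 {'top': [([291.0, 291.0], 0.93), ([315.0, 344.0], 0.78), ([291.0, 246.0], 0.72), ([333.0, 295.0], 0.65), ([353.0, 350.0], 0.63), ([290.0, 202.0], 0.61), ([337.0, 201.0], 0.56), ([239.0, 241.0], 0.3)], 'scene': [([282.0, 292.0], 0.85), ([323.0, 302.0], 0.81), ([323.0, 224.0], 0.81), ([353.0, 257.0], 0.77), ([335.0, 279.0], 0.64), ([350.0, 234.0], 0.64), ([319.0, 250.0], 0.63)]}
pin_a_top {'top': [([238.0, 282.0], 0.49)], 'scene': [([388.0, 226.0], 0.54)]}
drawer_handle {'top': [([452.0, 229.0], 0.66)], 'scene': [([218.0, 213.0], 0.79)]}
cell0 {'top': [([176.0, 260.0], 0.93), ([216.0, 263.0], 0.82), ([212.0, 302.0], 0.78), ([217.0, 227.0], 0.68), ([171.0, 300.0], 0.59), ([178.0, 223.0], 0.57), ([237.0, 282.0], 0.28)], 'scene': [([437.0, 287.0], 0.91), ([388.0, 302.0], 0.88), ([448.0, 272.0], 0.86), ([417.0, 260.0], 0.84), ([404.0, 277.0], 0.57), ([427.0, 308.0], 0.57)]}
cradle {'top': [([196.0, 264.0], 0.9)], 'scene': [([417.0, 288.0], 0.86), ([404.0, 277.0], 0.62)]}
boxes [([289.0, 196.0], 0.9), ([335.0, 293.0], 0.8), ([337.0, 193.0], 0.76), ([355.0, 350.0], 0.76), ([291.0, 291.0], 0.68), ([311.0, 344.0], 0.62), ([286.0, 242.0], 0.61), ([239.0, 242.0], 0.42)] [([349.0, 222.0], 0.95), ([352.0, 244.0], 0.94), ([319.0, 238.0], 0.91), ([334.0, 267.0], 0.88), ([281.0, 282.0], 0.71), ([322.0, 213.0], 0.66), ([322.0, 289.0], 0.64)]
```

Run:
```python
from h import *
from scipy.optimize import least_squares
np.set_printoptions(precision=4,suppress=True)
C={}
for c in("top","scene"):
    P=cloud(c,np.load(f"pics/{c}0.npy")).reshape(-1,3); C[c]=P[~np.isnan(P[:,0])]
for n,q in dict(j1=(.652,.047),j2=(.658,-.055),j3=(.558,.045),j4=(.454,.036),j5=(.449,-.053),pa=(.463,.136),pb=(.546,.131)).items():
    for c,P in C.items():
        pin=n[0]=='p'; zl=(.108,.125) if pin else (.06,.072)
        S=P[(np.hypot(*(P[:,:2]-q).T)<(.02 if pin else .038))&(P[:,2]>zl[0])&(P[:,2]<zl[1])]
        if len(S)<5: print(n,c,len(S));continue
        (x,y),rad=cv2.minEnclosingCircle(S[:,:2].astype(np.float32)); print(n,c,len(S),np.array([x,y,rad]),S.mean(0),)
for c,P in C.items():
    S=P[(P[:,0]>.35)&(P[:,0]<.75)&(P[:,1]>.11)&(P[:,1]<.40)&(P[:,2]>.0425)&(P[:,2]<.049)]
    S2=S[:,:2].astype(np.float32); print(c,len(S),cv2.minAreaRect(S2),S[:,2].mean())
    # fit rim walls: distance to nearest rim rectangle centreline
    def f(p):
        a=p[2];q=(S2-p[:2])@np.array([[np.cos(a),-np.sin(a)],[np.sin(a),np.cos(a)]])
        q=np.abs(q); return np.minimum(np.abs(q[:,0]-.123),np.abs(q[:,1]-.082))
    print(least_squares(f,[S2[:,0].mean(),S2[:,1].mean(),0],loss="soft_l1",f_scale=.003).x)
P=C["top"]
S=P[(P[:,0]>.4)&(P[:,0]<.66)&(P[:,1]<-.15)&(P[:,1]>-.5)&(P[:,2]>.11)&(P[:,2]<.16)]
for lo,hi in((.118,.137),(.14,.157)):
    T=S[(S[:,2]>lo)&(S[:,2]<hi)]; print(lo,len(T),T.min(0),T.max(0),cv2.minAreaRect(T[:,:2].astype(np.float32)))
T=P[(P[:,2]>.158)&(P[:,2]<.172)&(P[:,1]<-.12)&(P[:,1]>-.5)&(P[:,0]>.5)];print(cv2.minAreaRect(T[:,:2].astype(np.float32)))
```

```text
j1 top 528 [0.6577 0.0478 0.0282] [0.657  0.0479 0.0652]
j1 scene 295 [0.6589 0.0467 0.0297] [0.6619 0.047  0.0648]
j2 top 524 [ 0.6637 -0.0551  0.0282] [ 0.6634 -0.0553  0.065 ]
j2 scene 280 [ 0.6648 -0.0573  0.0309] [ 0.6678 -0.0562  0.0646]
j3 top 540 [0.561  0.0462 0.0283] [0.5607 0.0457 0.0653]
j3 scene 252 [0.5637 0.0437 0.0298] [0.5651 0.0447 0.0646]
j4 top 552 [0.4549 0.0371 0.0279] [0.4548 0.037  0.0653]
j4 scene 218 [0.4569 0.0362 0.032 ] [0.4603 0.0359 0.0648]
j5 top 562 [ 0.4515 -0.052   0.028 ] [ 0.4513 -0.052   0.0652]
j5 scene 200 [ 0.4555 -0.0565  0.0314] [ 0.456  -0.0531  0.0648]
pa top 129 [0.466  0.1385 0.0127] [0.4663 0.1383 0.116 ]
pa scene 61 [0.4682 0.1363 0.0146] [0.47   0.1361 0.1153]
pb top 131 [0.5483 0.1324 0.0134] [0.5476 0.1322 0.1156]
pb scene 70 [0.5498 0.1298 0.0151] [0.5516 0.1308 0.1147]
top 1028 ((0.5742049217224121, 0.24012941122055054), (0.39277079701423645, 0.2531927525997162), 9.28410816192627) 0.04541034567473826
[ 0.515  0.247 -0.067]
scene 685 ((0.574746310710907, 0.2405187487602234), (0.39785391092300415, 0.25534921884536743), 10.79733657836914) 0.044997983467945604
[ 0.517   0.2441 -0.0633]
0.118 769 [ 0.5744 -0.4317  0.118 ] [ 0.6341 -0.153   0.1369] ((0.6018757224082947, -0.2927991449832916), (0.05732707679271698, 0.2781686782836914), 1.537917971611023)
0.14 1337 [ 0.6089 -0.4367  0.1401] [ 0.6443 -0.1501  0.157 ] ((0.6280096173286438, -0.29293882846832275), (0.2870953381061554, 0.02332553081214428), 86.60137939453125)
((0.7947160601615906, -0.32199645042419434), (0.35003748536109924, 0.33926981687545776), 86.51046752929688)
```

servo_tool(commands=[[[0.58,-0.68,0],[0,0,0.154]],[[0.58,-0.68,0],[0,0,0.154]],[[0.58,-0.68,0],[0,0,0.154]],[[0.58,-0.68,0],[0,0,0.154]],[[0.58,-0.68,0],[0,0,0.154]],[[0.58,-0.68,0],[0,0,0.154]]], claw=0.18, squeeze=40)

```text
clock: 1.3
tcp_pos: [0.2647, -0.4519, 0.2507]
orientation: [-3.141, -0.011, -0.002]
contact_force: [0.9, -0.4, -0.3]
grip_width: 0.0697
gripper_force: 0.0
```

servo_tool(commands=[[[0.4,-0.85,0],[0,0,0.004]],[[0.4,-0.85,0],[0,0,0.004]],[[0.4,-0.85,0],[0,0,0.004]],[[0.4,-0.85,0],[0,0,0.004]],[[0.4,-0.85,0],[0,0,0.004]],[[0.4,-0.85,0],[0,0,0.004]],[[0.4,-0.85,0],[0,0,0.004]]])

```text
clock: 2.0
tcp_pos: [0.3622, -0.2434, 0.2506]
orientation: [3.141, -0.008, 0.001]
contact_force: [0.3, -1.0, 0.6]
grip_width: 0.0702
gripper_force: 0.0
```

```bash
cat >> h.py <<'E'
def go(p,o=None):
    o=o or r.get_obs(); T=tcpT(o); s=T[:3,:3].T@(np.array(p)-T[:3,3])/.25
    return np.round(s,3).tolist()
def jars(P,zl=(.06,.072),box=(.36,.75,-.13,.12)):
    m=((P[...,2]>zl[0])&(P[...,2]<zl[1])&(P[...,0]>box[0])&(P[...,0]<box[1])&(P[...,1]>box[2])&(P[...,1]<box[3])).astype(np.uint8)
    n,L,st,_=cv2.connectedComponentsWithStats(m); out=[]
    for i in range(1,n):
        if st[i,4]<60: continue
        Q=P[L==i]; (x,y),rad=cv2.minEnclosingCircle(Q[:,:2].astype(np.float32)); out.append((round(x,4),round(y,4),round(rad,4),int(st[i,4]),round(float(Q[:,2].mean()),4)))
    return out
E
python3 - <<'E'
from h import *
o=r.get_obs();p,d=r.grab_frame("wrist");cv2.imwrite("pics/w1.png",p[:,:,::-1])
print(o["tcp_pos"],o["orientation"])
print("wrist",jars(cloud("wrist",d,o)))
p,d=r.grab_frame("top");print("top",jars(cloud("top",d)))
E
```

```text
[ 0.36218071 -0.24341958  0.25055642] [ 3.14083442e+00 -7.50514882e-03  6.65813364e-04]
wrist [(0.4533, -0.0559, 0.0283, 4678, 0.065), (0.361, -0.0158, 0.0256, 1012, 0.0648), (0.3606, -0.1078, 0.0136, 157, 0.0642)]
top [(0.6639, -0.0555, 0.0283, 529, 0.065), (0.6575, 0.0479, 0.0281, 528, 0.0652), (0.561, 0.0458, 0.0281, 540, 0.0651), (0.455, 0.0371, 0.0278, 544, 0.0653), (0.4516, -0.052, 0.0279, 555, 0.0653), (0.3618, -0.0121, 0.0237, 135, 0.0656)]
```

servo_tool(commands=[[[0.36,-0.755,0],[0,0,0]],[[0.36,-0.755,0],[0,0,0]],[[0.36,-0.755,0],[0,0,0]],[[0.36,-0.755,0],[0,0,0]],[[0.36,-0.755,0],[0,0,0]],[[0.36,-0.755,0.1],[0,0,0]],[[0.36,-0.755,0.25],[0,0,0]],[[0.36,-0.755,0.4],[0,0,0]],[[0.36,-0.755,0.55],[0,0,0]],[[0.36,-0.755,0.65],[0,0,0]],[[0.36,-0.755,0.74],[0,0,0]],[[0.36,-0.755,0.79],[0,0,0]],[[0.36,-0.755,0.79],[0,0,0]]])

```text
clock: 3.4
tcp_pos: [0.452, -0.0558, 0.0514]
orientation: [3.141, -0.012, -0.005]
contact_force: [0.3, 0.1, 0.2]
grip_width: 0.0704
gripper_force: 0.0
```

servo_tool(commands=[[[0,0,0],[0,0,0]],[[0,0,0],[0,0,0]],[[0,0,0],[0,0,0]],[[0,0,0],[0,0,0]],[[0,0,0],[0,0,0]],[[0,0,-0.1],[0,0,0]],[[0,0,-0.3],[0,0,0]],[[0,0,-0.45],[0,0,0]],[[0,0,-0.6],[0,0,0]],[[0,0,-0.63],[0,0,0]],[[-0.02,-0.15,-0.63],[0,0,0]],[[-0.03,-0.35,-0.63],[0,0,0]],[[-0.05,-0.55,-0.63],[0,0,0]],[[-0.06,-0.75,-0.63],[0,0,0]],[[-0.07,-0.96,-0.63],[0,0,0]],[[-0.07,-0.96,-0.63],[0,0,0]]], claw=1, squeeze=40)

```text
clock: 5.0
tcp_pos: [0.435, 0.193, 0.21]
orientation: [-3.137, -0.008, 0.0]
contact_force: [-0.6, 0.1, -2.8]
grip_width: 0.0549
gripper_force: 44.0
```

Run:
```python
from h import *
o=r.get_obs();p,d=r.grab_frame("wrist");cv2.imwrite("pics/w2.png",p[:,:,::-1])
print(o["tcp_pos"],o["orientation"])
np.save("pics/w2.npy",d)
P=cloud("wrist",d,o)
S=P[(P[...,2]>.0425)&(P[...,2]<.049)&(P[...,1]>.1)];print(len(S),S.min(0),S.max(0),S[:,2].mean())
p,d=r.grab_frame("top");print("top",jars(cloud("top",d)))
```

```text
[0.43499313 0.19302638 0.20998203] [-3.13716441e+00 -7.53913641e-03  4.75986753e-04]
4331 [0.3903201  0.11554517 0.0425023 ] [0.58183348 0.3372095  0.04899824] 0.04501945936973056
top [(0.6634, -0.0555, 0.0285, 531, 0.065), (0.6576, 0.0473, 0.0282, 523, 0.0653), (0.5612, 0.0453, 0.0282, 543, 0.0652), (0.4551, 0.0374, 0.028, 554, 0.0651), (0.3618, -0.0122, 0.0236, 136, 0.0653)]
```

View pics/w2.png

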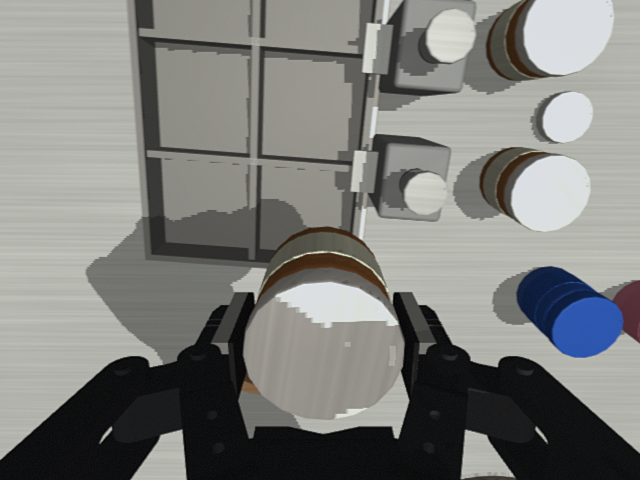

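The wrist view shows the jar gripped upright at (325,345). The crate's near-left rim corner is at (150,258), and the pins are at (450,35) and (425,192). I'll check the crate fit from this view.

Run:
```python
from h import *
from scipy.optimize import least_squares
o=r.get_obs();d=np.load("pics/w2.npy");P=cloud("wrist",d,o)
print("corner w",atz("wrist",(150,258),.045,o))
a=-.067;Rm=np.array([[np.cos(a),-np.sin(a)],[np.sin(a),np.cos(a)]])
print("corner pred",np.array([.516,.246])+Rm@[-.1255,.0845])
S=P[(P[...,2]>.0435)&(P[...,2]<.0475)&(P[...,1]>.15)&(P[...,0]>.38)]
S2=S[:,:2]
def f(p):
    a=p[2];q=np.abs((S2-p[:2])@np.array([[np.cos(a),-np.sin(a)],[np.sin(a),np.cos(a)]]))
    return np.minimum(np.abs(q[:,0]-.123),np.abs(q[:,1]-.082))
print(least_squares(f,[.516,.246,-.067],loss="soft_l1",f_scale=.002).x)
for uv in((425,192),(450,35)): print(atz("wrist",uv,.116,o),P[uv[1],uv[0]])
```

```text
corner w [0.40035904 0.32511545 0.045     ]
corner pred [0.39643884 0.33871262]
[ 0.51751399  0.2367526  -0.07257503]
[0.46922932 0.12888317 0.116     ] [0.46902586 0.12863349 0.11506317]
[0.54984111 0.1227511  0.116     ] [0.55008831 0.12228035 0.11440321]
```

Run:
```python
from h import *
from scipy.optimize import least_squares
for k in range(2):
    o=r.get_obs();p,d=r.grab_frame("wrist");P=cloud("wrist",d,o)
    print(o["clock"],o["tcp_pos"],o["orientation"],np.abs(o["qvel"]).max())
    S2=P[(P[...,2]>.0435)&(P[...,2]<.0475)&(P[...,1]>.15)&(P[...,0]>.38)][:,:2]
    def f(p):
        a=p[2];q=np.abs((S2-p[:2])@np.array([[np.cos(a),-np.sin(a)],[np.sin(a),np.cos(a)]]))
        return np.minimum(np.abs(q[:,0]-.123),np.abs(q[:,1]-.082))
    print(least_squares(f,[.516,.246,-.067],loss="soft_l1",f_scale=.002).x)
    for c in jars(P,(.108,.122),(.42,.6,.09,.17)):print(c)
```

```text
5.1 [0.43564788 0.18693485 0.20917958] [ 3.14139765e+00 -1.93590321e-03 -3.16790157e-03] 0.04428955435375703
[ 0.51678107  0.24391766 -0.06818095]
(0.5495, 0.1299, 0.0131, 2232, 0.1154)
(0.468, 0.1355, 0.013, 1569, 0.1156)
5.15 [0.43598586 0.18511626 0.20911231] [ 3.14037898 -0.00651751 -0.00338202] 0.030013218346551046
[ 0.51677153  0.24389752 -0.06840543]
(0.5496, 0.1299, 0.0131, 2241, 0.1153)
(0.4679, 0.1355, 0.0131, 1570, 0.1156)
```

servo_tool(commands=[[[0.01,-0.15,0],[0,0,0]],[[0.01,-0.3,0],[0,0,0]],[[0.01,-0.42,0],[0,0,0]],[[0.01,-0.42,0],[0,0,0]],[[0.01,-0.42,0.15],[0,0,0]],[[0.01,-0.42,0.3],[0,0,0]],[[0.01,-0.42,0.4],[0,0,0]],[[0.01,-0.42,0.48],[0,0,0]],[[0.01,-0.42,0.53],[0,0,0]],[[0.01,-0.42,0.56],[0,0,0]],[[0.01,-0.42,0.566],[0,0,0]],[[0.01,-0.42,0.566],[0,0,0]]])

```text
clock: 6.4
tcp_pos: [0.4404, 0.2904, 0.0693]
orientation: [-3.141, 0.01, -0.001]
contact_force: [0.3, -0.4, -3.7]
grip_width: 0.055
gripper_force: 44.4
```

servo_tool(commands=[[[-0.004,0,0.008],[0,0,0]],[[-0.008,0,0.011],[0,0,0]],[[-0.008,0,0.011],[0,0,0]]])

```text
clock: 6.7
tcp_pos: [0.4402, 0.291, 0.0686]
orientation: [-3.141, 0.01, -0.008]
contact_force: [0.6, -4.1, 12.8]
grip_width: 0.0545
gripper_force: 46.0
```

servo_tool(commands=[[[0,0,0],[0,0,0]],[[0,0,0],[0,0,0]],[[0,0,0],[0,0,0]],[[0,0,-0.15],[0,0,0]],[[0,0,-0.35],[0,0,-0.004]],[[0,0,-0.52],[0,0,-0.004]],[[0.02,0.2,-0.52],[0,0,-0.004]],[[0.04,0.4,-0.52],[0,0,-0.004]],[[0.06,0.6,-0.52],[0,0,-0.004]],[[0.07,0.8,-0.52],[0,0,-0.004]],[[0.07,0.94,-0.5],[0,0,-0.004]],[[0.07,0.94,-0.45],[0,0,-0.004]],[[0.07,0.94,-0.4],[0,0,-0.004]],[[0.07,0.94,-0.4],[0,0,-0.004]]], claw=0.18)

```text
clock: 8.1
tcp_pos: [0.4528, 0.0567, 0.1644]
orientation: [-3.141, -0.005, 0.005]
contact_force: [0.2, 0.0, -0.2]
grip_width: 0.0702
gripper_force: 0.0
```

```bash
cat > chk.py <<'E'
from h import *
import sys
o=r.get_obs();p,d=r.grab_frame("wrist");print(np.round(o["tcp_pos"],4),np.round(o["orientation"],3),np.abs(o["qvel"]).max().round(3))
cv2.imwrite("pics/last_w.png",p[:,:,::-1])
print("wrist",jars(cloud("wrist",d,o)))
p,d=r.grab_frame("top");P=cloud("top",d)+[.0017,-.002,0];cv2.imwrite("pics/last_t.png",p[:,:,::-1]);print("top",jars(P)); print("crate",jars(P,(.074,.09),(.37,.68,.16,.34)))
E
python3 chk.py
```

```text
[0.4528 0.0567 0.1644] [-3.141 -0.005  0.005] 0.029
wrist [(0.5625, 0.0425, 0.028, 8954, 0.0651), (0.5479, 0.1102, 0.0245, 516, 0.0661), (0.4673, 0.1183, 0.0248, 416, 0.0661), (0.4568, 0.034, 0.0281, 6189, 0.0649), (0.365, 0.0003, 0.0116, 488, 0.0642), (0.3618, -0.1101, 0.0116, 148, 0.0629)]
top [(0.6656, -0.0568, 0.0283, 524, 0.0651), (0.6596, 0.0464, 0.0282, 525, 0.0651), (0.5624, 0.0441, 0.028, 428, 0.0653)]
crate [(0.4411, 0.2919, 0.0286, 597, 0.0807)]
```

servo_tool(commands=[[[0.016,0.09,0],[0,0,0]],[[0.016,0.09,0.05],[0,0,0]],[[0.016,0.09,0.15],[0,0,0]],[[0.016,0.09,0.25],[0,0,0]],[[0.016,0.09,0.35],[0,0,0]],[[0.016,0.09,0.42],[0,0,0]],[[0.016,0.09,0.445],[0,0,0]],[[0.016,0.09,0.445],[0,0,0]]])

```text
clock: 9.0
tcp_pos: [0.4576, 0.0341, 0.0542]
orientation: [-3.141, -0.004, 0.002]
contact_force: [-0.1, 0.1, 0.3]
grip_width: 0.0701
gripper_force: 0.0
```

servo_tool(commands=[[[0,0,0],[0,0,0]],[[0,0,0],[0,0,0]],[[0,0,0],[0,0,0]],[[0,0,0],[0,0,0]],[[0,0,-0.12],[0,0,0]],[[0,0,-0.3],[0,0,0]],[[0,0,-0.47],[0,0,0]],[[0,-0.05,-0.58],[0,0,0]],[[0.05,-0.22,-0.6],[0,0,0]],[[0.1,-0.42,-0.6],[0,0,0]],[[0.15,-0.62,-0.6],[0,0,0]],[[0.2,-0.8,-0.6],[0,0,0]],[[0.25,-0.95,-0.6],[0,0,0]],[[0.25,-1,-0.6],[0,0,0]],[[0.25,-1,-0.58],[0,0,0]],[[0.25,-1,-0.45],[0,0,0]],[[0.25,-1,-0.3],[0,0,0]],[[0.25,-1,-0.18],[0,0,0]],[[0.25,-1,-0.11],[0,0,0]],[[0.25,-1,-0.075],[0,0,0]]], claw=1)

```text
clock: 11.0
tcp_pos: [0.5193, 0.2793, 0.0712]
orientation: [3.138, -0.002, -0.005]
contact_force: [-0.3, -0.3, -2.5]
grip_width: 0.0547
gripper_force: 43.8
```

servo_tool(commands=[[[0,-0.015,0.006],[0,0,0]],[[0,-0.015,0.011],[0,0,0]],[[0,-0.015,0.012],[0,0,0]]])

```text
clock: 11.3
tcp_pos: [0.5209, 0.2867, 0.0713]
orientation: [-3.141, -0.001, -0.002]
contact_force: [0.3, 0.2, -1.8]
grip_width: 0.0545
gripper_force: 43.9
```

servo_tool(commands=[[[0,0,0.008],[0,0,0]],[[0,0,0.014],[0,0,0]],[[0,0,0.014],[0,0,0]]])

```text
clock: 11.6
tcp_pos: [0.5211, 0.2869, 0.0707]
orientation: [3.141, 0.001, 0.004]
contact_force: [-7.2, -6.1, 25.2]
grip_width: 0.0553
gripper_force: 46.6
```

servo_tool(commands=[[[0,0,-0.01],[0,0,0]],[[0,0,-0.01],[0,0,0]],[[0,0,-0.01],[0,0,0]],[[0,0,-0.15],[0,0,0]],[[0,0,-0.35],[0,0,0]],[[0,0,-0.52],[0,0,0]],[[0.03,0.2,-0.52],[0,0,0]],[[0.06,0.4,-0.52],[0,0,0]],[[0.1,0.6,-0.52],[0,0,0]],[[0.13,0.8,-0.52],[0,0,0]],[[0.165,0.96,-0.5],[0,0,0]],[[0.165,0.976,-0.45],[0,0,0]],[[0.165,0.976,-0.4],[0,0,0]],[[0.165,0.976,-0.4],[0,0,0]]], claw=0.18)

```text
clock: 13.0
tcp_pos: [0.5603, 0.044, 0.165]
orientation: [-3.141, -0.004, 0.006]
contact_force: [-1.0, 0.3, -0.5]
grip_width: 0.0703
gripper_force: 0.0
```

```bash
python3 chk.py
```

```text
[0.5603 0.044  0.165 ] [-3.141 -0.004  0.006] 0.026
wrist [(0.6655, -0.0578, 0.0283, 9492, 0.0649), (0.6593, 0.0449, 0.028, 9020, 0.0651), (0.5629, 0.0425, 0.028, 6118, 0.065), (0.5502, 0.1151, 0.0247, 502, 0.0661), (0.4507, 0.1153, 0.0062, 60, 0.0661)]
top [(0.6655, -0.0569, 0.0285, 530, 0.0651)]
crate [(0.5188, 0.2877, 0.0284, 577, 0.0805), (0.4409, 0.2918, 0.0286, 593, 0.0806)]
```

Down on j3: dx 0.0026, dy −0.0015, dz 0.111.

servo_tool(commands=[[[0.01,0.006,0.05],[0,0,0]],[[0.01,0.006,0.15],[0,0,0]],[[0.01,0.006,0.25],[0,0,0]],[[0.01,0.006,0.35],[0,0,0]],[[0.01,0.006,0.42],[0,0,0]],[[0.01,0.006,0.445],[0,0,0]],[[0.01,0.006,0.445],[0,0,0]]])

```text
clock: 13.8
tcp_pos: [0.5639, 0.042, 0.055]
orientation: [-3.141, -0.003, 0.002]
contact_force: [-0.1, -0.2, 0.8]
grip_width: 0.0707
gripper_force: 0.0
```

servo_tool(commands=[[[0,0,0],[0,0,0]],[[0,0,0],[0,0,0]],[[0,0,0],[0,0,0]],[[0,0,0],[0,0,0]],[[0,0,-0.12],[0,0,0]],[[0,0,-0.3],[0,0,0]],[[0,0,-0.47],[0,0,0]],[[0,-0.05,-0.58],[0,0,0]],[[0.03,-0.22,-0.6],[0,0,0]],[[0.06,-0.42,-0.6],[0,0,0]],[[0.1,-0.62,-0.6],[0,0,0]],[[0.13,-0.8,-0.6],[0,0,0]],[[0.15,-0.95,-0.6],[0,0,0]],[[0.15,-0.95,-0.6],[0,0,0]],[[0.15,-0.95,-0.58],[0,0,0]],[[0.15,-0.95,-0.45],[0,0,0]],[[0.15,-0.95,-0.3],[0,0,0]],[[0.15,-0.95,-0.18],[0,0,0]],[[0.15,-0.95,-0.1],[0,0,0]],[[0.15,-0.95,-0.07],[0,0,0]]], claw=1)

```text
clock: 15.8
tcp_pos: [0.6002, 0.2749, 0.0718]
orientation: [3.136, -0.003, -0.008]
contact_force: [-16.0, -12.6, 44.4]
grip_width: 0.0548
gripper_force: 48.0
```

servo_tool(commands=[[[0,0,0.006],[0,0,0]],[[0,0,0.012],[0,0,0]],[[0,0,0.014],[0,0,0]]])

```text
clock: 16.1
tcp_pos: [0.6017, 0.2763, 0.072]
orientation: [3.138, -0.002, -0.001]
contact_force: [-7.4, -5.4, 17.0]
grip_width: 0.0547
gripper_force: 45.1
```

servo_tool(commands=[[[0,0,-0.01],[0,0,0]],[[0,0,-0.01],[0,0,0]],[[0,0,-0.01],[0,0,0]],[[0,0,-0.15],[0,0,0]],[[0,0,-0.35],[0,0,0]],[[0,0,-0.52],[0,0,0]],[[0.05,0.2,-0.52],[0,0,0]],[[0.1,0.4,-0.52],[0,0,0]],[[0.15,0.6,-0.52],[0,0,0]],[[0.2,0.78,-0.52],[0,0,0]],[[0.23,0.92,-0.5],[0,0,0]],[[0.23,0.926,-0.45],[0,0,0]],[[0.23,0.926,-0.4],[0,0,0]],[[0.23,0.926,-0.4],[0,0,0]]], claw=0.18)

```text
clock: 17.5
tcp_pos: [0.6577, 0.0487, 0.1675]
orientation: [-3.141, -0.004, 0.006]
contact_force: [-0.9, 0.5, 0.7]
grip_width: 0.0701
gripper_force: 0.0
```

```bash
python3 chk.py
```

```text
[0.6577 0.0487 0.1675] [-3.141 -0.004  0.006] 0.024
wrist [(0.6662, -0.0582, 0.0284, 6262, 0.0649), (0.6594, 0.0449, 0.028, 5984, 0.065), (0.5501, 0.1105, 0.0243, 294, 0.0663)]
top [(0.6689, -0.0639, 0.0262, 202, 0.0651)]
crate [(0.5999, 0.2766, 0.0287, 561, 0.0805), (0.5188, 0.2882, 0.0287, 577, 0.0805), (0.4401, 0.292, 0.0285, 596, 0.0806)]
```

servo_tool(commands=[[[0.007,0.015,0.05],[0,0,0]],[[0.007,0.015,0.15],[0,0,0]],[[0.007,0.015,0.25],[0,0,0]],[[0.007,0.015,0.35],[0,0,0]],[[0.007,0.015,0.42],[0,0,0]],[[0.007,0.015,0.455],[0,0,0]],[[0.007,0.015,0.455],[0,0,0]]])

```text
clock: 18.3
tcp_pos: [0.6605, 0.0439, 0.0549]
orientation: [3.141, 0.002, -0.003]
contact_force: [-0.1, -0.3, 0.7]
grip_width: 0.0703
gripper_force: 0.0
```

servo_tool(commands=[[[0,0,0],[0,0,0]],[[0,0,0],[0,0,0]],[[0,0,0],[0,0,0]],[[0,0,0],[0,0,0]],[[0,0,-0.12],[0,0,0]],[[0,0,-0.3],[0,0,0]],[[0,0,-0.47],[0,0,0]],[[0,-0.02,-0.58],[0,0,0]],[[-0.08,-0.17,-0.6],[0,0,0]],[[-0.15,-0.35,-0.6],[0,0,0]],[[-0.22,-0.5,-0.6],[0,0,0]],[[-0.26,-0.6,-0.6],[0,0,0]],[[-0.26,-0.604,-0.6],[0,0,0]],[[-0.26,-0.604,-0.58],[0,0,0]],[[-0.26,-0.604,-0.45],[0,0,0]],[[-0.26,-0.604,-0.3],[0,0,0]],[[-0.26,-0.604,-0.18],[0,0,0]],[[-0.26,-0.604,-0.12],[0,0,0]],[[-0.26,-0.604,-0.08],[0,0,0]],[[-0.26,-0.604,-0.07],[0,0,0]]], claw=1)

```text
clock: 20.3
tcp_pos: [0.5962, 0.1939, 0.0729]
orientation: [3.141, -0.0, -0.001]
contact_force: [0.2, -0.3, -3.1]
grip_width: 0.0545
gripper_force: 43.8
```

servo_tool(commands=[[[0,0,0.004],[0,0,0]],[[0,0,0.008],[0,0,0]],[[0,0,0.01],[0,0,0]]])

```text
clock: 20.6
tcp_pos: [0.5968, 0.1949, 0.0723]
orientation: [-3.141, -0.001, -0.003]
contact_force: [-2.0, -0.6, 4.5]
grip_width: 0.0546
gripper_force: 44.4
```

servo_tool(commands=[[[0,0,0],[0,0,0]],[[0,0,0],[0,0,0]],[[0,0,0],[0,0,0]],[[0,0,-0.15],[0,0,0]],[[0,0,-0.35],[0,0,0]],[[0,0,-0.5],[0,0,0]],[[0.05,0.2,-0.5],[0,0,0]],[[0.1,0.4,-0.5],[0,0,0]],[[0.15,0.6,-0.5],[0,0,0]],[[0.2,0.78,-0.5],[0,0,0]],[[0.25,0.94,-0.5],[0,0,0]],[[0.276,1,-0.45],[0,0,0]],[[0.276,1,-0.4],[0,0,0]],[[0.276,1,-0.4],[0,0,0]]], claw=0.27)

```text
clock: 22.0
tcp_pos: [0.6635, -0.0539, 0.1686]
orientation: [-3.14, -0.003, 0.007]
contact_force: [-0.7, 0.9, 0.2]
grip_width: 0.0626
gripper_force: 0.0
```

```bash
python3 chk.py
```

```text
[ 0.6635 -0.0539  0.1686] [-3.14e+00 -3.00e-03  7.00e-03] 0.031
wrist [(0.666, -0.0581, 0.0281, 5958, 0.065), (0.5722, 0.113, 0.0073, 270, 0.066)]
top [(0.6612, -0.0407, 0.0219, 96, 0.0647), (0.3615, -0.0132, 0.0246, 159, 0.0652)]
crate [(0.597, 0.2696, 0.0283, 563, 0.0804), (0.5946, 0.1955, 0.0284, 558, 0.0804), (0.519, 0.2874, 0.0284, 573, 0.0806), (0.4403, 0.2916, 0.0281, 594, 0.0806)]
```

servo_tool(commands=[[[0.01,0.017,0],[0,0,0]],[[0.01,0.017,0.05],[0,0,0]],[[0.01,0.017,0.15],[0,0,0]],[[0.01,0.017,0.25],[0,0,0]],[[0.01,0.017,0.35],[0,0,0]],[[0.01,0.017,0.42],[0,0,0]],[[0.01,0.017,0.459],[0,0,0]],[[0.01,0.017,0.459],[0,0,0]]], claw=0.18)

```text
clock: 22.9
tcp_pos: [0.6669, -0.0594, 0.0549]
orientation: [-3.141, -0.002, 0.003]
contact_force: [0.2, -0.3, 0.4]
grip_width: 0.0703
gripper_force: 0.0
```

servo_tool(commands=[[[0,0,0],[0,0,0]],[[0,0,0],[0,0,0]],[[0,0,0],[0,0,0]],[[0,0,0],[0,0,0]],[[0,0,-0.12],[0,0,0]],[[0,0,-0.3],[0,0,0]],[[0,0,-0.47],[0,0,0]],[[0,-0.02,-0.58],[0,0,0]],[[-0.1,-0.15,-0.6],[0,0,0]],[[-0.22,-0.3,-0.6],[0,0,0]],[[-0.34,-0.45,-0.6],[0,0,0]],[[-0.45,-0.6,-0.6],[0,0,0]],[[-0.56,-0.75,-0.6],[0,0,0]],[[-0.61,-0.85,-0.6],[0,0,0]],[[-0.61,-0.88,-0.6],[0,0,0]],[[-0.61,-0.88,-0.6],[0,0,0]],[[-0.61,-0.88,-0.6],[0,0,0]]], claw=1)

```text
clock: 24.6
tcp_pos: [0.5156, 0.1589, 0.206]
orientation: [3.141, -0.001, -0.0]
contact_force: [-0.0, 0.1, -2.9]
grip_width: 0.0549
gripper_force: 43.8
```

```bash
python3 -c "
from h import *
o=r.get_obs();print(o['tcp_pos'],o['gripper_force'],go((.514,.201,.0725)))"
```

```text
[0.51555269 0.15888014 0.20603721] 43.84893536567688 [-0.006, -0.169, 0.534]
```

servo_tool(commands=[[[-0.006,-0.12,0],[0,0,0]],[[-0.006,-0.168,0],[0,0,0]],[[-0.006,-0.168,0],[0,0,0]],[[-0.006,-0.168,0.12],[0,0,0]],[[-0.006,-0.168,0.27],[0,0,0]],[[-0.006,-0.168,0.4],[0,0,0]],[[-0.006,-0.168,0.48],[0,0,0]],[[-0.006,-0.168,0.52],[0,0,0]],[[-0.006,-0.168,0.535],[0,0,0]],[[-0.006,-0.168,0.54],[0,0,0]],[[-0.006,-0.168,0.543],[0,0,0]]])

```text
clock: 25.7
tcp_pos: [0.5135, 0.2006, 0.0725]
orientation: [3.138, -0.001, -0.001]
contact_force: [-8.6, -5.9, 19.1]
grip_width: 0.0548
gripper_force: 45.8
```

servo_tool(commands=[[[0,0,0],[0,0,0]],[[0,0,0],[0,0,0]],[[0,0,0],[0,0,0]],[[0,0,-0.15],[0,0,0]],[[0,0,-0.35],[0,0,0]],[[0,0,-0.55],[0,0,0]],[[0,0.2,-0.6],[0,0,0]],[[0,0.4,-0.6],[0,0,0]],[[0,0.6,-0.6],[0,0,0]],[[0,0.8,-0.6],[0,0,0]],[[0,1,-0.6],[0,0,0]],[[0,1,-0.6],[0,0,0]],[[0,1,-0.6],[0,0,0]]], claw=0.25)

```text
clock: 27.0
tcp_pos: [0.5138, -0.0493, 0.2207]
orientation: [3.141, -0.004, 0.001]
contact_force: [0.3, 0.1, 0.0]
grip_width: 0.0638
gripper_force: 0.0
```

```bash
python3 chk.py
python3 - <<'E'
from h import *
np.set_printoptions(precision=4,suppress=True)
p,d=r.grab_frame("top");P=cloud("top",d)+[.0017,-.002,0]
for c in("top","scene"):
    if c=="scene": p,d2=r.grab_frame("scene");P=cloud("scene",d2)
    S=P[(P[...,0]>.5)&(P[...,0]<.66)&(P[...,1]<-.14)&(P[...,1]>-.45)]
    H=S[(S[:,2]>.119)&(S[:,2]<.136)&(S[:,0]<.60)]; print(c,"handle",len(H),H.mean(0),cv2.minAreaRect(H[:,:2].astype(np.float32)),np.percentile(H,[2,50,98],axis=0))
    F=S[(S[:,2]>.146)&(S[:,2]<.156)]; print(" front",F.mean(0),cv2.minAreaRect(F[:,:2].astype(np.float32)))
m=[r.mark_of(c,"drawer_handle")[0]["uv"] for c in("top","scene")]
print(m,tri([ray(c,u) for c,u in zip(("top","scene"),m)]))
E
```

```text
[ 0.5138 -0.0493  0.2207] [ 3.141e+00 -4.000e-03  1.000e-03] 0.046
wrist [(0.5491, 0.1155, 0.0254, 654, 0.0661), (0.4675, 0.1176, 0.0248, 530, 0.0662), (0.3615, -0.0152, 0.025, 916, 0.0644), (0.3605, -0.108, 0.0148, 208, 0.0635)]
top [(0.3654, -0.008, 0.0201, 138, 0.0654)]
crate [(0.5969, 0.269, 0.0289, 559, 0.0805), (0.5941, 0.1955, 0.0282, 557, 0.0804), (0.5199, 0.2875, 0.0286, 576, 0.0805), (0.5115, 0.2014, 0.0281, 570, 0.0804), (0.4395, 0.2912, 0.0285, 592, 0.0806)]
top handle 398 [ 0.5852 -0.2879  0.1306] ((0.5895287990570068, -0.28667134046554565), (0.12904775142669678, 0.023850910365581512), 88.15110778808594) [[ 0.5768 -0.3469  0.1255]
 [ 0.5846 -0.2889  0.1308]
 [ 0.598  -0.2244  0.1348]]
 front [ 0.6271 -0.2882  0.1519] ((0.6287401914596558, -0.2880097031593323), (0.2994358241558075, 0.028991978615522385), 84.33345794677734)
scene handle 106 [ 0.5862 -0.283   0.1315] ((0.5847374200820923, -0.2877354621887207), (0.12842108309268951, 0.015197653323411942), 85.93692016601562) [[ 0.5791 -0.346   0.1276]
 [ 0.5861 -0.2818  0.1315]
 [ 0.5927 -0.2248  0.1347]]
 front [ 0.6431 -0.1433  0.1504] ((0.6431301236152649, -0.1430368572473526), (0.03042639046907425, 0.007314857095479965), 15.670031547546387)
[[452.7, 228.9], [221.9, 212.4]] (array([ 0.5767, -0.2841,  0.1255]), [np.float64(0.0036831284965619456), np.float64(0.0036831284965621303)])
```

View pics/last_t.png

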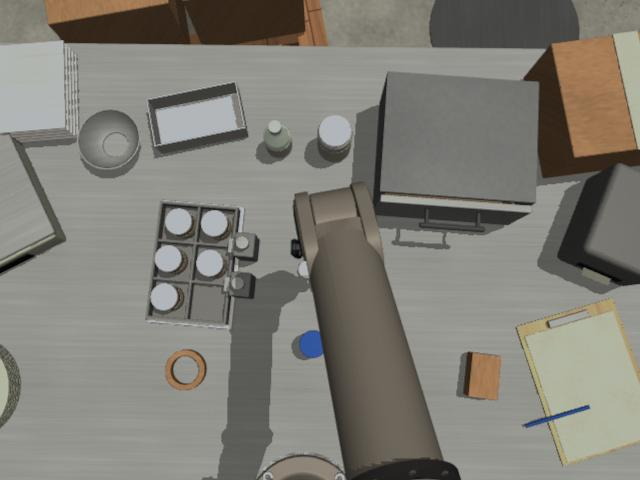

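All five jars show in crate cells, at (179,222), (214,223), (169,260), (209,262) and (165,297). The table is free of amber jars. The drawer handle is at (452,227).

```bash
python3 -c "
from h import *
o=r.get_obs();print(np.round(o['joints'],3),go((.56,-.27,.235)))"
```

```text
[ 0.425  0.297 -0.541  1.935  0.185  0.958 -1.771] [0.181, 0.896, -0.058]
```

servo_tool(commands=[[[0.03,0.1,-0.05],[0,0,0.09]],[[0.05,0.2,-0.06],[0,0,0.18]],[[0.07,0.3,-0.06],[0,0,0.27]],[[0.09,0.4,-0.06],[0,0,0.36]],[[0.1,0.5,-0.06],[0,0,0.45]],[[0.12,0.6,-0.06],[0,0,0.54]],[[0.14,0.7,-0.06],[0,0,0.63]],[[0.16,0.8,-0.06],[0,0,0.72]],[[0.18,0.9,-0.06],[0,0,0.81]],[[0.18,0.9,-0.06],[0,0,0.9]],[[0.18,0.9,-0.06],[0,0,1]],[[0.18,0.9,-0.06],[0,0,1]],[[0.18,0.9,-0.06],[0,0,1]]], claw=0.62)

```text
clock: 28.6
tcp_pos: [0.5592, -0.2717, 0.2354]
orientation: [2.228, -2.215, -0.0]
contact_force: [0.5, -0.3, 0.6]
grip_width: 0.0325
gripper_force: 0.0
```

Run:
```python
from h import *
np.set_printoptions(precision=4,suppress=True)
o=r.get_obs();p,d=r.grab_frame("wrist");cv2.imwrite("pics/w3.png",p[:,:,::-1])
print(o["tcp_pos"],o["orientation"],o["joints"],np.abs(o["qvel"]).max())
P=cloud("wrist",d,o)
S=P[(P[...,0]>.5)&(P[...,0]<.70)&(P[...,1]<-.14)&(P[...,1]>-.45)]
H=S[(S[:,2]>.119)&(S[:,2]<.140)&(S[:,0]<.605)];print(len(H));print("handle",H.mean(0),cv2.minAreaRect(H[:,:2].astype(np.float32)),np.percentile(H,[1,50,99],axis=0))
F=S[(S[:,2]>.146)&(S[:,2]<.156)]; print(" front",len(F),F.mean(0),cv2.minAreaRect(F[:,:2].astype(np.float32)) if len(F)>9 else 0)
```

```text
[ 0.5592 -0.2717  0.2354] [ 2.2282 -2.2147 -0.0004] [ 0.4558  0.4087 -0.1373  1.6969  0.063   1.0405 -2.8378] 0.010348352349699866
4056
handle [ 0.5857 -0.299   0.1312] ((0.5935500860214233, -0.288019061088562), (0.1295786052942276, 0.029018253087997437), 86.632568359375) [[ 0.5766 -0.3505  0.1273]
 [ 0.5845 -0.3039  0.1315]
 [ 0.6041 -0.2299  0.1337]]
 front 11329 [ 0.6253 -0.3135  0.1523] ((0.6295741200447083, -0.2720175087451935), (0.2556760311126709, 0.01899268664419651), 86.60199737548828)
```

View pics/w3.png

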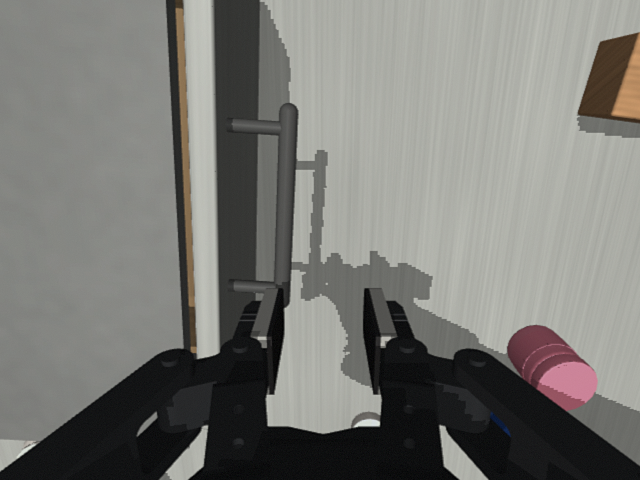

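The wrist view shows the bar handle running from (288,105) to (282,300), in front of the drawer face. Joint 7 is close to its limit, so I'll turn back by a half turn.

servo_tool(commands=[[[0,0,-0.02],[0,0,-0.09]],[[0,0,-0.02],[0,0,-0.18]],[[0,0,-0.02],[0,0,-0.27]],[[0,0,-0.02],[0,0,-0.36]],[[0,0,-0.02],[0,0,-0.45]],[[0,0,-0.02],[0,0,-0.54]],[[0,0,-0.02],[0,0,-0.63]],[[0,0,-0.02],[0,0,-0.72]],[[0,0,-0.02],[0,0,-0.81]],[[0,0,-0.02],[0,0,-0.9]],[[0,0,-0.02],[0,0,-0.98]],[[0,0,-0.02],[0,0,-0.98]]])

```text
clock: 29.85
tcp_pos: [0.5589, -0.2725, 0.2406]
orientation: [-3.141, 0.042, -0.0]
contact_force: [0.3, 0.4, 0.1]
grip_width: 0.0324
gripper_force: 0.0
```

servo_tool(commands=[[[0,0,0],[0,0,-0.09]],[[0,0,0],[0,0,-0.18]],[[0,0,0],[0,0,-0.27]],[[0,0,0],[0,0,-0.36]],[[0,0,0],[0,0,-0.45]],[[0,0,0],[0,0,-0.54]],[[0,0,0],[0,0,-0.63]],[[0,0,0],[0,0,-0.72]],[[0,0,0],[0,0,-0.81]],[[0,0,0],[0,0,-0.9]],[[0,0,0],[0,0,-0.98]],[[0,0,0],[0,0,-0.98]],[[0,0,0],[0,0,-0.98]]])

```text
clock: 31.15
tcp_pos: [0.5589, -0.2726, 0.2405]
orientation: [-2.294, -2.146, -0.0]
contact_force: [0.6, 0.6, 0.0]
grip_width: 0.0322
gripper_force: 0.0
```

Run:
```python
from h import *
np.set_printoptions(precision=4,suppress=True)
o=r.get_obs();p,d=r.grab_frame("wrist");cv2.imwrite("pics/w4.png",p[:,:,::-1])
print(o["tcp_pos"],o["orientation"],o["joints"],np.abs(o["qvel"]).max()); print(tcpT(o)[:3,:3])
P=cloud("wrist",d,o)
S=P[(P[...,0]>.5)&(P[...,0]<.70)&(P[...,1]<-.14)&(P[...,1]>-.45)]
H=S[(S[:,2]>.122)&(S[:,2]<.140)&(S[:,0]<.598)];print(len(H));print("handle",H.mean(0),cv2.minAreaRect(H[:,:2].astype(np.float32)),np.percentile(H,[1,50,99],axis=0))
F=S[(S[:,2]>.146)&(S[:,2]<.156)]; print(" front",len(F),F.mean(0),cv2.minAreaRect(F[:,:2].astype(np.float32)) if len(F)>9 else 0)
print(go((.585,-.2875,.131)))
```

```text
[ 0.5589 -0.2726  0.2405] [-2.2939 -2.1464 -0.0002] [ 0.9121  0.5093 -0.7717  1.6592  0.3849  1.1316 -0.0291] 0.006661601431511823
[[ 0.0664  0.9978  0.    ]
 [ 0.9978 -0.0664  0.0002]
 [ 0.0002  0.     -1.    ]]
2949
handle [ 0.5854 -0.2746  0.1313] ((0.5872112512588501, -0.28703463077545166), (0.13036204874515533, 0.01551760733127594), 86.40115356445312) [[ 0.5771 -0.3472  0.1273]
 [ 0.585  -0.2706  0.1316]
 [ 0.5968 -0.2233  0.1337]]
 front 11011 [ 0.6306 -0.2342  0.1523] ((0.6294803023338318, -0.27846503257751465), (0.2594291865825653, 0.020216595381498337), 86.15751647949219)
[-0.052, 0.108, 0.438]
```

servo_tool(commands=[[[-0.05,0.106,0],[0,0,0]],[[-0.05,0.106,0],[0,0,0]],[[-0.05,0.106,0],[0,0,0]],[[-0.05,0.106,0.1],[0,0,0]],[[-0.05,0.106,0.2],[0,0,0]],[[-0.05,0.106,0.3],[0,0,0]],[[-0.05,0.106,0.38],[0,0,0]],[[-0.05,0.106,0.43],[0,0,0]],[[-0.05,0.106,0.445],[0,0,0]],[[-0.05,0.106,0.445],[0,0,0]]], claw=0.67)

```text
clock: 32.2
tcp_pos: [0.585, -0.2864, 0.13]
orientation: [2.289, 2.151, 0.001]
contact_force: [0.2, 0.3, -0.1]
grip_width: 0.0284
gripper_force: 0.0
```

servo_tool(commands=[[[0,0,0],[0,0,0]],[[0,0,0],[0,0,0]],[[0,0,0],[0,0,0]],[[0,0,0],[0,0,0]]], claw=1)

```text
clock: 32.6
tcp_pos: [0.5849, -0.2868, 0.1301]
orientation: [2.289, 2.151, 0.001]
contact_force: [-0.6, 1.2, 5.4]
grip_width: 0.0093
gripper_force: 39.2
```

servo_tool(commands=[[[0,-0.04,0],[0,0,0]],[[0,-0.1,0],[0,0,0]],[[0,-0.18,0],[0,0,0]],[[0,-0.26,0],[0,0,0]],[[0,-0.34,0],[0,0,0]],[[0,-0.42,0],[0,0,0]],[[0,-0.5,0],[0,0,0]],[[0,-0.57,0],[0,0,0]],[[0,-0.63,0],[0,0,0]],[[0,-0.67,0],[0,0,0]],[[0,-0.69,0],[0,0,0]],[[0,-0.69,0],[0,0,0]]])

```text
clock: 33.8
tcp_pos: [0.4115, -0.2761, 0.13]
orientation: [2.289, 2.15, -0.001]
contact_force: [-2.0, 1.1, 8.2]
grip_width: 0.0092
gripper_force: 40.6
```

servo_tool(commands=[[[0,0,0],[0,0,0]],[[0,0,0],[0,0,0]],[[0,0,0],[0,0,0]],[[0,0,-0.15],[0,0,0]],[[0,0,-0.35],[0,0,0]],[[0,0,-0.55],[0,0,0]],[[0,0,-0.7],[0,0,0]],[[0,0,-0.7],[0,0,0]],[[0,0,-0.7],[0,0,0]]], claw=0.67)

```text
clock: 34.7
tcp_pos: [0.4123, -0.2763, 0.3045]
orientation: [2.289, 2.15, -0.001]
contact_force: [-0.6, 0.3, -0.5]
grip_width: 0.0282
gripper_force: 0.0
```

Run:
```python
from h import *
np.set_printoptions(precision=4,suppress=True)
o=r.get_obs();p,d=r.grab_frame("wrist");cv2.imwrite("pics/w5.png",p[:,:,::-1]);print(o["tcp_pos"],o["orientation"],o["joints"])
p2,d2=r.grab_frame("top");cv2.imwrite("pics/t5.png",p2[:,:,::-1]);p3,d3=r.grab_frame("scene")
Pw=cloud("wrist",d,o);Pt=cloud("top",d2)+[.0017,-.002,0];Ps=cloud("scene",d3)
for c,P in(("wrist",Pw),("top",Pt),("scene",Ps)):
    print(c,[(x["uv"],x["confidence"],P[int(x["uv"][1]),int(x["uv"][0])]) for x in r.boxes_of(c,"mallet")][:3])
    print(jars(P,(.138,.1485),(.44,.64,-.42,-.15)))
    print(" head",jars(P,(.045,.055),(.44,.64,-.42,-.15)))
```

```text
[ 0.4123 -0.2763  0.3045] [ 2.2888  2.1502 -0.0006] [ 1.2396  0.2285 -0.8858  1.8615  0.1952  1.1404  0.2221]
wrist [([457.8, 252.1], 0.72, array([ 0.5366, -0.3365,  0.0865]))]
[(0.4516, -0.2451, 0.0953, 464, 0.1433), (0.5415, -0.3466, 0.0124, 689, 0.1441)]
 head [(0.5656, -0.1568, 0.0746, 333, 0.0497), (0.5417, -0.3464, 0.0319, 1954, 0.0505), (0.5624, -0.415, 0.0775, 628, 0.05)]
top [([471.5, 252.1], 0.63, array([ 0.5388, -0.3331,  0.0939]))]
[(0.541, -0.3456, 0.0121, 123, 0.1438)]
 head [(0.5415, -0.3447, 0.0323, 472, 0.05)]
scene [([209.2, 202.2], 0.44, array([ 0.5478, -0.3402,  0.1285])), ([407.0, 282.3], 0.3, array([0.5516, 0.2199, 0.0369]))]
[(0.4632, -0.2848, 0.1349, 261, 0.1431)]
 head [(0.469, -0.2903, 0.1075, 173, 0.0505)]
```

View pics/t5.png

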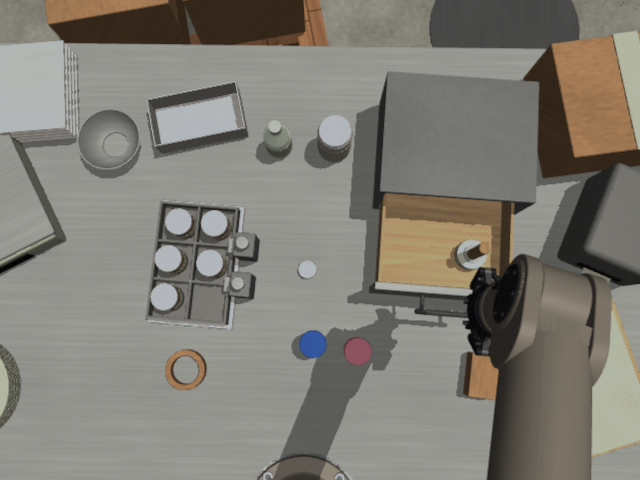

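The top view shows the drawer open, with the mallet standing upright in the tray at (472,254). The jars and bystanders haven't moved. Next I'll grasp the mallet's handle.

servo_tool(commands=[[[-0.08,0.18,0],[0,0,0]],[[-0.16,0.36,0],[0,0,0]],[[-0.247,0.53,0],[0,0,0]],[[-0.247,0.532,0],[0,0,0]],[[-0.247,0.532,0],[0,0,0]],[[-0.247,0.532,0.05],[0,0,0]],[[-0.247,0.532,0.15],[0,0,0]],[[-0.247,0.532,0.25],[0,0,0]],[[-0.247,0.532,0.35],[0,0,0]],[[-0.247,0.532,0.4],[0,0,0]],[[-0.247,0.532,0.4],[0,0,0]]], claw=0.45)

```text
clock: 36.1
tcp_pos: [0.5394, -0.3455, 0.2025]
orientation: [-2.287, -2.15, 0.003]
contact_force: [0.1, 0.8, 0.5]
grip_width: 0.0473
gripper_force: 0.0
```

Run:
```python
from h import *
np.set_printoptions(precision=4,suppress=True)
o=r.get_obs();p2,d2=r.grab_frame("wrist");print(o["tcp_pos"],o["grip_width"])
P=cloud("wrist",d2,o)
print(jars(P,(.138,.1485),(.48,.6,-.40,-.28)),jars(P,(.045,.055),(.48,.6,-.4,-.28)))
print(go((.5413,-.346,.105)))
```

```text
[ 0.5394 -0.3455  0.2025] 0.04727152301942551
[(0.542, -0.3466, 0.012, 1625, 0.1444)] [(0.5419, -0.3466, 0.032, 3671, 0.0506)]
[-0.001, 0.004, 0.397]
```

servo_tool(commands=[[[-0.002,0.008,0.1],[0,0,0]],[[-0.002,0.008,0.2],[0,0,0]],[[-0.002,0.008,0.3],[0,0,0]],[[-0.002,0.008,0.37],[0,0,0]],[[-0.002,0.008,0.395],[0,0,0]],[[-0.002,0.008,0.395],[0,0,0]],[[-0.002,0.008,0.395],[0,0,0]]])

```text
clock: 36.85
tcp_pos: [0.5442, -0.3468, 0.1069]
orientation: [2.288, 2.15, 0.001]
contact_force: [0.2, 0.9, 0.3]
grip_width: 0.0474
gripper_force: 0.0
```

servo_tool(commands=[[[0,0,0],[0,0,0]],[[0,0,0],[0,0,0]],[[0,0,0],[0,0,0]],[[0,0,0],[0,0,0]]], claw=1, squeeze=110)

```text
clock: 37.25
tcp_pos: [0.5441, -0.3469, 0.1069]
orientation: [2.288, 2.15, 0.001]
contact_force: [-1.1, 0.2, 6.3]
grip_width: 0.022
gripper_force: 107.3
```

servo_tool(commands=[[[0,0,-0.06],[0,0,0]],[[0,0,-0.2],[0,0,0]],[[0,0,-0.37],[0,0,0]],[[0,0,-0.54],[0,0,0]],[[0,0,-0.7],[0,0,0]],[[0,0,-0.75],[0,0,0]],[[0.12,0,-0.75],[0,0,0]],[[0.28,0,-0.75],[0,0,0]],[[0.44,0,-0.75],[0,0,0]],[[0.6,0,-0.75],[0,0,0]],[[0.76,0,-0.75],[0,0,0]],[[0.9,0,-0.75],[0,0,0]],[[0.96,0,-0.75],[0,0,0]],[[0.96,0,-0.75],[0,0,0]]])

```text
clock: 38.65
tcp_pos: [0.5575, -0.1038, 0.2924]
orientation: [-2.282, -2.156, 0.001]
contact_force: [1.0, -0.4, -4.4]
grip_width: 0.022
gripper_force: 108.4
```

```bash
python3 - <<'E'
from h import *
o=r.get_obs();print(o["tcp_pos"],o["joints"],o["gripper_force"],o["grip_width"],go((.5497,.130,.235)))
E
python3 chk.py
```

```text
[ 0.55750658 -0.10383708  0.29244587] [ 0.77678789  0.39519855 -0.90364131  1.7224609   0.33098969  1.18761208
 -0.27238418] 108.40752482414246 0.021992254704608326 [0.932, -0.084, 0.231]
[ 0.5575 -0.1038  0.2924] [-2.282e+00 -2.156e+00  1.000e-03] 0.053
wrist [(0.3608, -0.0146, 0.0254, 1082, 0.0645), (0.3602, -0.1069, 0.0144, 184, 0.0638)]
top [(0.3614, -0.0132, 0.0246, 159, 0.0657)]
crate [(0.5975, 0.269, 0.0286, 557, 0.0804), (0.5939, 0.1958, 0.0287, 557, 0.0805), (0.5191, 0.2877, 0.0283, 575, 0.0804), (0.5115, 0.2007, 0.0283, 577, 0.0806), (0.4406, 0.2918, 0.0283, 588, 0.0808)]
```

servo_tool(commands=[[[0.15,-0.01,0],[0,0,0]],[[0.32,-0.03,0],[0,0,0]],[[0.5,-0.05,0],[0,0,0]],[[0.68,-0.06,0],[0,0,0]],[[0.84,-0.08,0.1],[0,0,0]],[[0.93,-0.084,0.2],[0,0,0]],[[0.93,-0.084,0.23],[0,0,0]],[[0.93,-0.084,0.23],[0,0,0]],[[0.93,-0.084,0.23],[0,0,0]]])

```text
clock: 39.65
tcp_pos: [0.5526, 0.1237, 0.2356]
orientation: [2.293, 2.147, -0.001]
contact_force: [-0.1, 0.5, -4.4]
grip_width: 0.0215
gripper_force: 108.4
```

Run:
```python
from h import *
o=r.get_obs();print(o["tcp_pos"],o["joints"],o["contact_force"],go((.5497,.130,.178)))
p,d=r.grab_frame("wrist");cv2.imwrite("pics/w6.png",p[:,:,::-1])
p,d=r.grab_frame("scene");cv2.imwrite("pics/s6.png",cv2.resize(p[120:360,220:540,::-1],(640,480)))
```

```text
[0.55257292 0.12372471 0.23556525] [ 0.37228724  0.46322842 -0.91763392  1.78972353  0.41191509  1.09423835
 -0.75454979] [-0.05731638  0.50731072 -4.43097091] [0.025, -0.013, 0.23]
```

View pics/s6.png

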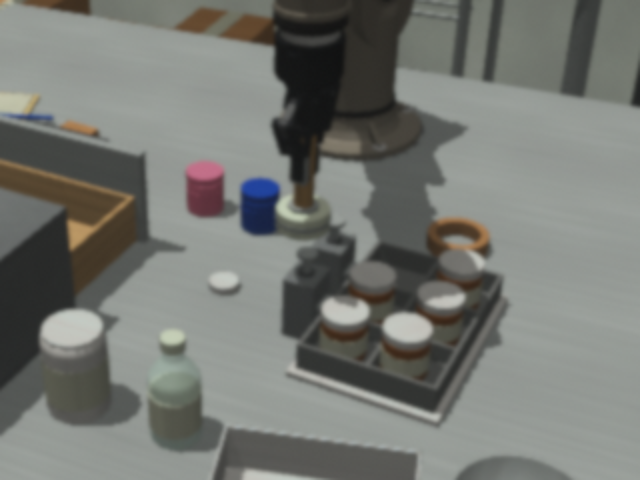

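The scene view shows the mallet held upright beside the pins, its head at (302,215) in the crop, and all jars upright in their cells. I'll drive pin_b.

servo_tool(commands=[[[0.025,-0.013,0],[0,0,0]],[[0.025,-0.013,0.03],[0,0,0]],[[0.025,-0.013,0.08],[0,0,0]],[[0.025,-0.013,0.12],[0,0,0]],[[0.025,-0.013,0.16],[0,0,0]],[[0.025,-0.013,0.19],[0,0,0]],[[0.025,-0.013,0.21],[0,0,0]],[[0.025,-0.013,0.225],[0,0,0]],[[0.025,-0.013,0.235],[0,0,0]],[[0.025,-0.013,0.24],[0,0,0]],[[0.025,-0.013,0.24],[0,0,0]]])

```text
clock: 40.85
tcp_pos: [0.5489, 0.1331, 0.1777]
orientation: [2.288, 2.151, -0.0]
contact_force: [-8.0, -3.5, 18.6]
grip_width: 0.0217
gripper_force: 111.8
```

servo_tool(commands=[[[0,0,0.006],[0,0,0]],[[0,0,0.012],[0,0,0]],[[0,0,0.012],[0,0,0]],[[0,0,0.012],[0,0,0]]])

```text
clock: 41.25
tcp_pos: [0.5493, 0.1337, 0.1774]
orientation: [2.287, 2.149, 0.001]
contact_force: [-13.6, -5.9, 38.7]
grip_width: 0.022
gripper_force: 114.5
```

servo_tool(commands=[[[0,0,-0.1],[0,0,0]],[[0,0,-0.25],[0,0,0]],[[0,0,-0.25],[0,0,0]],[[0,-0.15,-0.25],[0,0,0]],[[-0.01,-0.3,-0.25],[0,0,0]],[[-0.01,-0.325,-0.25],[0,0,0]],[[-0.01,-0.325,-0.25],[0,0,0]],[[-0.01,-0.325,-0.22],[0,0,0]],[[-0.01,-0.325,-0.17],[0,0,0]],[[-0.01,-0.325,-0.13],[0,0,0]],[[-0.01,-0.325,-0.09],[0,0,0]],[[-0.01,-0.325,-0.06],[0,0,0]],[[-0.01,-0.325,-0.035],[0,0,0]],[[-0.01,-0.325,-0.015],[0,0,0]],[[-0.01,-0.325,-0.005],[0,0,0]],[[-0.01,-0.325,0.003],[0,0,0]],[[-0.01,-0.325,0.003],[0,0,0]]])

```text
clock: 42.95
tcp_pos: [0.4689, 0.1368, 0.1771]
orientation: [2.286, 2.148, 0.001]
contact_force: [-16.6, -8.2, 56.8]
grip_width: 0.0217
gripper_force: 118.2
```

servo_tool(commands=[[[0,0,-0.1],[0,0,0]],[[0,0,-0.25],[0,0,0]],[[0,0,-0.4],[0,0,0]],[[0,0,-0.5],[0,0,0]],[[-0.12,0,-0.5],[0,0,0]],[[-0.28,0.05,-0.5],[0,0,0]],[[-0.44,0.1,-0.5],[0,0,0]],[[-0.6,0.15,-0.5],[0,0,0]],[[-0.76,0.2,-0.5],[0,0,0]],[[-0.9,0.25,-0.5],[0,0,0]],[[-0.96,0.3,-0.5],[0,0,0]],[[-0.96,0.3,-0.5],[0,0,0]],[[-0.96,0.3,-0.5],[0,0,0]]])

```text
clock: 44.25
tcp_pos: [0.5272, -0.1086, 0.296]
orientation: [-2.288, -2.15, -0.0]
contact_force: [0.3, 0.2, -5.2]
grip_width: 0.0217
gripper_force: 109.9
```

```bash
python3 - <<'E'
from h import *
for c in("top","scene"):
    p,d=r.grab_frame(c);P=cloud(c,d)
    print(c,[x for x in jars(P,(.088,.125),(.43,.59,.10,.16))], "headheld",jars(P,(.22,.26),(.4,.7,-.25,.05)))
o=r.get_obs();print(o["tcp_pos"],o["joints"][6],go((.544,-.347,.29)))
E
python3 chk.py
```

```text
top [(0.5461, 0.133, 0.0175, 137, 0.093), (0.4665, 0.1381, 0.015, 129, 0.0933)] headheld [(0.5206, -0.0882, 0.026, 204, 0.2374)]
scene [(0.55, 0.1295, 0.0148, 64, 0.0921)] headheld [(0.5296, -0.1057, 0.0352, 417, 0.2371)]
[ 0.52704326 -0.10749392  0.29643406] -0.22892865802668777 [-0.952, 0.125, 0.025]
[ 0.527  -0.1075  0.2964] [-2.286 -2.153  0.   ] 0.008
wrist [(0.3601, -0.0149, 0.0258, 1047, 0.0646), (0.7498, -0.0534, 0.0068, 61, 0.0658), (0.3603, -0.1075, 0.0143, 172, 0.0638)]
top [(0.3625, -0.0142, 0.0237, 158, 0.0653)]
crate [(0.5974, 0.2697, 0.0283, 558, 0.0805), (0.5935, 0.1959, 0.0291, 555, 0.0802), (0.5194, 0.2876, 0.0282, 574, 0.0807), (0.5119, 0.2007, 0.0282, 578, 0.0804), (0.4405, 0.292, 0.0284, 590, 0.0806)]
```

servo_tool(commands=[[[-0.12,0.02,0],[0,0,0]],[[-0.28,0.05,0],[0,0,0]],[[-0.44,0.07,0],[0,0,0]],[[-0.6,0.09,0],[0,0,0]],[[-0.76,0.11,0],[0,0,0]],[[-0.9,0.125,0],[0,0,0]],[[-0.95,0.125,0],[0,0,0]],[[-0.95,0.125,0],[0,0,0]],[[-0.95,0.125,0],[0,0,0]],[[-0.95,0.125,0.1],[0,0,0]],[[-0.95,0.125,0.2],[0,0,0]],[[-0.95,0.125,0.3],[0,0,0]],[[-0.95,0.125,0.4],[0,0,0]],[[-0.95,0.125,0.5],[0,0,0]],[[-0.95,0.125,0.6],[0,0,0]],[[-0.95,0.125,0.67],[0,0,0]],[[-0.95,0.125,0.72],[0,0,0]],[[-0.95,0.125,0.74],[0,0,0]],[[-0.95,0.125,0.745],[0,0,0]],[[-0.95,0.125,0.745],[0,0,0]]])

```text
clock: 46.45
tcp_pos: [0.5446, -0.348, 0.1114]
orientation: [2.288, 2.151, 0.001]
contact_force: [-0.3, -1.0, -4.0]
grip_width: 0.0215
gripper_force: 110.3
```

servo_tool(commands=[[[0,0,0.006],[0,0,0]],[[0,0,0.012],[0,0,0]],[[0,0,0.018],[0,0,0]],[[0,0,0.018],[0,0,0]]])

```text
clock: 46.85
tcp_pos: [0.5447, -0.3481, 0.1069]
orientation: [2.288, 2.15, 0.001]
contact_force: [-0.2, 1.0, -0.0]
grip_width: 0.0221
gripper_force: 111.0
```

servo_tool(commands=[[[0,0,0],[0,0,0]],[[0,0,0],[0,0,0]],[[0,0,0],[0,0,0]],[[0,0,-0.1],[0,0,0]],[[0,0,-0.25],[0,0,0]],[[0,0,-0.45],[0,0,0]],[[0,0,-0.65],[0,0,0]],[[0,0,-0.8],[0,0,0]],[[0.08,-0.18,-0.8],[0,0,0]],[[0.16,-0.36,-0.8],[0,0,0]],[[0.25,-0.54,-0.8],[0,0,0]],[[0.25,-0.545,-0.8],[0,0,0]],[[0.25,-0.545,-0.8],[0,0,0]]], claw=0.45)

```text
clock: 48.15
tcp_pos: [0.4108, -0.277, 0.3065]
orientation: [2.289, 2.15, -0.003]
contact_force: [0.0, -0.6, 1.4]
grip_width: 0.0471
gripper_force: 0.0
```

Run:
```python
from h import *
np.set_printoptions(precision=4,suppress=True)
o=r.get_obs();p,d=r.grab_frame("wrist");cv2.imwrite("pics/w7.png",p[:,:,::-1]);P=cloud("wrist",d,o)
print(o["tcp_pos"],go((.4117,-.2763,.130)))
print("mallet",jars(P,(.138,.1485),(.48,.64,-.42,-.15)),jars(P,(.045,.055),(.48,.6,-.41,-.28)))
H=P[(P[...,2]>.122)&(P[...,2]<.138)&(P[...,0]>.38)&(P[...,0]<.44)&(P[...,1]<-.2)&(P[...,1]>-.36)];print(len(H),H.mean(0),np.percentile(H,[1,50,99],axis=0))
```

```text
[ 0.4108 -0.277   0.3065] [0.006, -0.002, 0.707]
mallet [(0.5455, -0.3476, 0.0122, 677, 0.1442)] [(0.5457, -0.3476, 0.0319, 1932, 0.0505)]
2543 [ 0.4211 -0.2734  0.1311] [[ 0.4112 -0.338   0.1274]
 [ 0.4202 -0.2712  0.1314]
 [ 0.439  -0.2139  0.1337]]
```

View pics/w7.png

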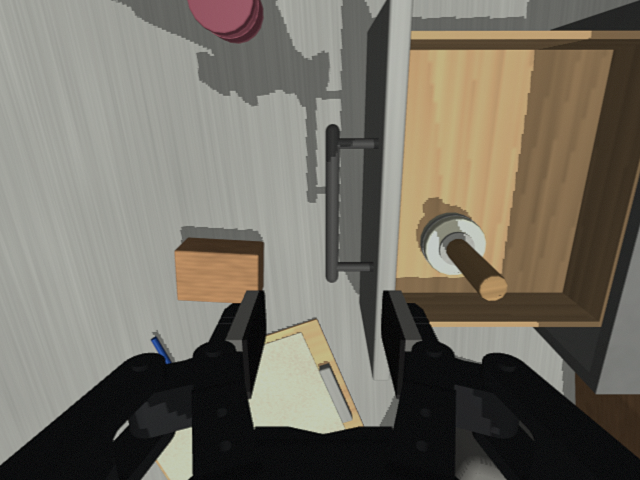

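The wrist view shows the mallet standing upright in the tray, with its head at (453,245). The handle bar runs from (332,130) to (332,280), so the drawer sits about 8 mm further in than where I left it. I'll grasp the handle and push.

servo_tool(commands=[[[0,0.037,0.1],[0,0,0]],[[0,0.037,0.25],[0,0,0]],[[0,0.037,0.4],[0,0,0]],[[0,0.037,0.52],[0,0,0]],[[0,0.037,0.62],[0,0,0]],[[0,0.037,0.68],[0,0,0]],[[0,0.037,0.705],[0,0,0]],[[0,0.037,0.705],[0,0,0]]], claw=0.67)

```text
clock: 49.0
tcp_pos: [0.4255, -0.2779, 0.1316]
orientation: [2.284, 2.149, 0.006]
contact_force: [0.1, -0.8, 0.6]
grip_width: 0.028
gripper_force: 0.4
```

servo_tool(commands=[[[0,0,0],[0,0,0]],[[0,0,0],[0,0,0]],[[0,0,0],[0,0,0]],[[0,0,0],[0,0,0]]], claw=1, squeeze=50)

```text
clock: 49.4
tcp_pos: [0.4222, -0.278, 0.1305]
orientation: [2.288, 2.15, 0.001]
contact_force: [0.9, 0.6, 5.1]
grip_width: 0.0094
gripper_force: 48.8
```

servo_tool(commands=[[[0,0.01,0],[0,0,0]],[[0,0.03,0],[0,0,0]],[[0,0.06,0],[0,0,0]],[[0,0.1,0],[0,0,0]],[[0,0.14,0],[0,0,0]],[[0,0.18,0],[0,0,0]],[[0,0.22,0],[0,0,0]],[[0,0.26,0],[0,0,0]],[[0,0.3,0],[0,0,0]],[[0,0.34,0],[0,0,0]],[[0,0.38,0],[0,0,0]],[[0,0.42,0],[0,0,0]],[[0,0.46,0],[0,0,0]],[[0,0.5,0],[0,0,0]],[[0,0.54,0],[0,0,0]],[[0,0.57,0],[0,0,0]],[[0,0.6,0],[0,0,0]],[[0,0.62,0],[0,0,0]],[[0,0.63,0],[0,0,0]],[[0,0.635,0],[0,0,0]]])

```text
clock: 51.4
tcp_pos: [0.5802, -0.2877, 0.1306]
orientation: [2.289, 2.151, 0.001]
contact_force: [-0.6, 1.6, 6.2]
grip_width: 0.0093
gripper_force: 49.2
```

servo_tool(commands=[[[0,0.01,0],[0,0,0]],[[0,0.02,0],[0,0,0]],[[0,0.03,0],[0,0,0]],[[0,0.03,0],[0,0,0]]])

```text
clock: 51.8
tcp_pos: [0.5862, -0.288, 0.1306]
orientation: [-2.289, -2.15, 0.003]
contact_force: [-5.9, 0.7, 10.5]
grip_width: 0.0091
gripper_force: 49.6
```

servo_tool(commands=[[[0,0.01,0],[0,0,0]],[[0,0.02,0],[0,0,0]],[[0,0.02,0],[0,0,0]]])

```text
clock: 52.1
tcp_pos: [0.5865, -0.288, 0.1305]
orientation: [-2.284, -2.144, 0.015]
contact_force: [-22.5, 5.0, 24.0]
grip_width: 0.0091
gripper_force: 51.3
```

servo_tool(commands=[[[0,-0.01,0],[0,0,0]],[[0,-0.01,0],[0,0,0]],[[0,-0.01,0],[0,0,0]],[[0,-0.01,-0.15],[0,0,0]],[[0,-0.01,-0.35],[0,0,0]],[[0,-0.01,-0.55],[0,0,0]],[[0,-0.1,-0.65],[0,0,0]],[[0,-0.3,-0.65],[0,0,0]],[[0,-0.4,-0.65],[0,0,0]],[[0,-0.4,-0.65],[0,0,0]],[[0,-0.4,-0.65],[0,0,0]]], claw=0.67)

```text
clock: 53.2
tcp_pos: [0.4921, -0.2826, 0.2924]
orientation: [2.29, 2.15, -0.0]
contact_force: [0.7, 0.6, -0.4]
grip_width: 0.0284
gripper_force: 0.0
```

```bash
python3 - <<'E'
from h import *
np.set_printoptions(precision=4,suppress=True)
o=r.get_obs();p,d=r.grab_frame("wrist");cv2.imwrite("pics/w8.png",p[:,:,::-1]);P=cloud("wrist",d,o);print(o["tcp_pos"])
H=P[(P[...,2]>.122)&(P[...,2]<.138)&(P[...,0]>.56)&(P[...,0]<.6)&(P[...,1]<-.2)&(P[...,1]>-.36)];print(len(H),np.percentile(H,[1,50,99],axis=0))
F=P[(P[...,2]>.146)&(P[...,2]<.156)&(P[...,0]>.58)&(P[...,0]<.68)&(P[...,1]<-.16)&(P[...,1]>-.43)];print(len(F),cv2.minAreaRect(F[:,:2].astype(np.float32)))
p,d=r.grab_frame("scene");cv2.imwrite("pics/s8.png",p[:,:,::-1])
E
python3 chk.py
```

```text
[ 0.4921 -0.2826  0.2924]
2631 [[ 0.5796 -0.3484  0.1263]
 [ 0.5872 -0.2815  0.1315]
 [ 0.5991 -0.2241  0.1338]]
9424 ((0.6306822299957275, -0.28633999824523926), (0.25366494059562683, 0.017241740599274635), 86.56004333496094)
[ 0.4931 -0.282   0.2923] [2.289e+00 2.152e+00 2.000e-03] 0.008
wrist [(0.3622, -0.118, 0.0052, 63, 0.0634)]
top [(0.3614, -0.0132, 0.0247, 159, 0.0653)]
crate [(0.597, 0.2688, 0.0282, 564, 0.0804), (0.5946, 0.1956, 0.0282, 557, 0.0805), (0.5194, 0.2875, 0.028, 575, 0.0804), (0.5116, 0.2011, 0.0281, 574, 0.0804), (0.44, 0.2918, 0.0284, 595, 0.0807)]
```

View pics/w8.png

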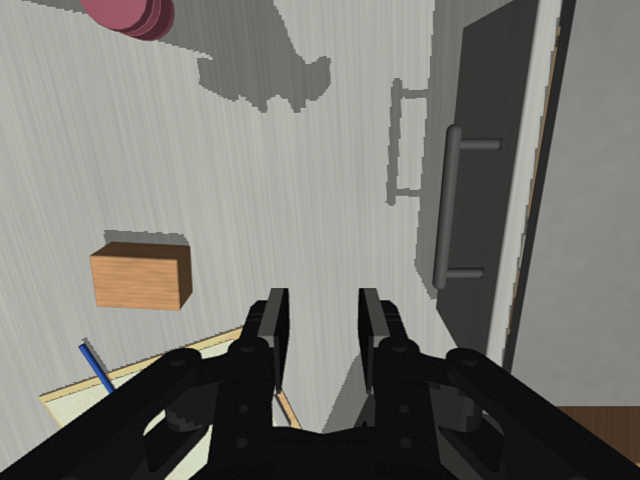

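View pics/s8.png

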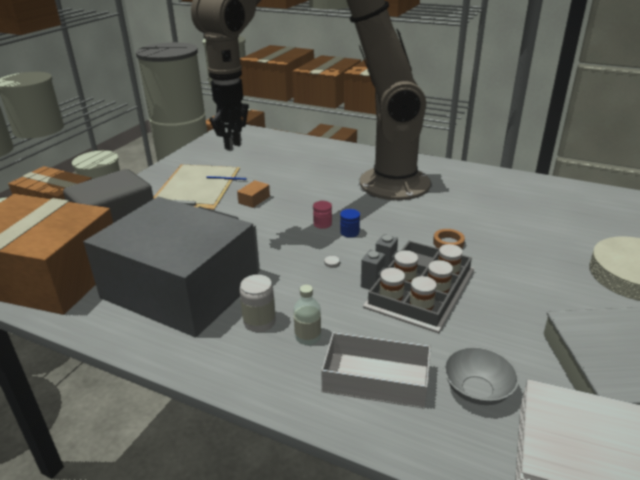

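The final views show the drawer shut, with the handle at (447,205) in the wrist view. Both pins are home, five jars stand upright in the crate around (420,270) in the scene view, and the bystanders haven't moved.

```bash
python3 -c "
from bench import r
print(r.hand_in())"
```

```text
the job is handed in; nothing more can be done
None
```

I handed the job in at about 53 s of the 200 s limit; hand-in returned no verdict. All five jars on the table are upright in the crate, one to a cell, both lock pins are fully home, and the drawer is shut with the mallet inside, last seen standing before I closed it.

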